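Lock a film roll on its stand with the push-on clip

TASK

Lock the roll of film on its stand: pick up the open clip from the desk, lay it on the flange and press it sideways, mouth first, into the groove of the spindle until it snaps fully home and lies level. Press firmly but do not force it, then let go; leave the small roll, the mug and the carton where they are.

Things in the scene. Friction and masses are not known exactly. Their poses are not given: they have to be found in the camera images.
- clip: Open spring clip of dark steel with two sprung jaws, lying flat on the desk; 0.09 kg, flat part 6 mm thick, 46 mm wide. Origin: on its underside, at the centre of its seat, where the spindle's axis comes when it is home. +x points out of its mouth (the way to press it on), z up. A solid yoke fills x -53 to -11 mm; the jaws run along both sides of the seat to x +22 mm.
- clip_tab (a point): Middle of the clip's upright grip tab, 41 mm behind the clip's origin (-x) and 22 mm above its underside. The tab stands on the yoke: 20 mm long in x, 12 mm thick in y, its top 39 mm above the underside. Pinch it across y.
- clip_mouth (a point): Middle of the clip's mouth between the bumps of the jaws, 8 mm ahead of the origin, 3 mm above the underside. The mouth is 17 mm wide, the tips flare to about 40 mm as a lead-in. On the 22 mm neck the jaws spread about 2.5 mm each; this takes about 6 to 9 N, then they snap in behind the neck, the force falls, and it rises again as the yoke meets the neck.
- stand: Film stand fixed on the desk: white foot 150 x 150 x 12 mm, origin under its centre. On it a spindle with a white film roll, 116 mm in diameter, topped by a flange 68 mm in diameter, 6 mm thick. Through the flange rises a neck (the groove) 22 mm in diameter, 9 mm high, and on it a head 32 mm in diameter, 24 mm high. More than 30 N between clip and stand damages them.
- stand_axis (a point): Point on the spindle's upright axis, 112 mm above the desk, fixed to the foot. The flange's top (lower wall of the groove) is 0 to 24 mm above this point, depending on how the spindle's height was set, which is not measured: find it by touch. It does not give under the loads of this work.
- film_roll: Bystander: small white roll of film standing upright, 70 mm in diameter, 110 mm high, origin under its centre.
- mug: Bystander: white mug, 76 mm in diameter, 85 mm high, handle towards its +y, origin under its centre.
- sample_box: Bystander: flat brown carton 90 x 130 x 35 mm, origin under its centre.
Not all that is in view belongs to the job. Of the things shaped like the clip, the steel one is meant.

How it is judged:
On the way:
1. the clip is at the height of the groove, beside the spindle, level, with the spindle ahead of its mouth (height (world z) of clip between 0.109 and 0.142 m and x of stand_axis in the frame of clip between 0.015 and 0.07 m and y of stand_axis in the frame of clip between -0.015 and 0.015 m and angle between clip's own z axis and vertical below 0.2 rad), for 0.1 s.
At the end, for the whole second after the job is handed in: The clip sits in the groove between flange and head (its underside 109 to 142 mm above the desk), its seat within 3 mm of the spindle's axis, level within 0.12 rad, at rest and released; small roll, mug and carton within 30 mm of where they were (horizontal distance between clip and stand_axis below 0.003 m and height (world z) of clip between 0.109 and 0.142 m and angle between clip's own z axis and vertical below 0.12 rad and linear speed of clip below 0.01 m/s and distance of each of film_roll, mug, sample_box from where it was at the start of the episode below 0.03 m); the robot touches nothing.
It fails at once if the clip is forced: contact between clip and stand above 30 N (contact force between clip and stand above 30 N).
It fails at once if a bystander is moved by more than 30 mm (distance of any of film_roll, mug, sample_box from where it was at the start of the episode above 0.03 m).
It also fails if it takes over 59 s, if anything falls off the work surface, if the arm or the gripper's body presses on something with over 40 N, if the wrist force passes 120 N, or if a joint passes its speed limit or range.

ROBOT

A 7-joint arm with a two-finger parallel gripper is mounted at the origin on the work surface. World frame = base frame: x ahead of the robot, y to its left, z up, the work surface at z = 0. Lengths are in m, angles in rad, forces in N, time in s.
With the tool pointing down it reaches from about 0.4 to 0.9 m from the base axis. Payload 5.5 kg.
Tool frame: the origin (TCP) lies on the centre line of the jaws, within the pads' length; the fingertips stand 8 mm ahead of it and the grasp point (between the pads) lies 11 mm behind it; z points along the fingers, y is the line along which they close (so a half turn about z gives the same grasp; the last joint's range is limited). The gripper opens to 92 mm and grips with 3 to 60 N. Pads are 19 mm wide; open, the fingers measure 130 mm over their backs; the gripper's body (75 mm by 190 mm) begins 47 mm behind the grasp point.
Start: joints at [-1.039, 0.501, -0.427, 1.55, 0.221, 1.138, -0.21], TCP at [0.173, 0.627, 0.235] pointing down, gripper open.
Joint ranges: [-2.88, 2.88], [-0.31, 2.03], [-1.54, 1.56], [0.2, 2.42], [-1.41, 4.55], [0.19, 2.02], [-2.57, 2.57]. Speed limits (rad/s): [2.57, 2.57, 3.14, 3.14, 3.14, 3.14, 3.14].

INTERFACE

Orientations are given as a rotation vector (axis times angle).
In Python, from station import ctrl, eyes, ticket gives the robot as it stands.
- The arm moves only by the tool servo_tool, never from a script. Its argument "rows" is a list that holds one entry, the list of rows, each a list of 5 numbers: the finger opening in mm, from 0 to 91.8, then the shift along the world's x, y, z in mm, then the turn about the world's z in rad. A call has 1 to 12 rows; each row shifts and turns the commanded pose from where the row before left it; what a row does not reach is not made up. A row lasts 1/8 s, in which the tool goes at most 62.5 mm and 10.7 degrees, less where a joint would pass 70% of its speed; a pose out of reach is approached as far as the arm can. A call is refused whole if a number of a shift passes 62.5 or a number of a turn 0.188, either way. A call with a gripper value outside its range is refused whole. The fingers move at their own pace and stop on an object; "force" is the grip in N (left out, the last holds). Time passes only in rows, so rows that do not move let the fingers close. It gives the time, the measured TCP pose, the force, the opening and the grip force at its end, in the units of the state.
- ctrl.read_state(): the state, without advancing time (a new reading comes with each control period).
- eyes.snapshot(name): name is "scene" or "top"; returns a dict with "pixels" (384x512x3 uint8, blue, green, red), "fx", "fy", "cx", "cy" (pixels), "k1" (the pictures are not rectified: a ray, as slopes to the right and down, at radius r is drawn at 1 + k1 r^2 times it, then the intrinsics apply), "eye" and "orientation" of the camera in the world. Camera axes: x right, y down, z forward; pixel columns grow to the right and rows downward; lengths in m; the calibration is good to about 2 mm. A picture is of the moment at which its call begins. There is no depth.
- ticket.job_done(): hands the job in; it is judged then, once.
The state is a dict: "clock": time; "q": joint angles; "qd": joint speeds; "joint_torque": joint torques, N m; "tcp_pos": TCP position; "orientation": TCP orientation; "contact_force": force on the tool from outside, world axes, zero at the start; "moment": the same for the moment, N m; "grip_width": finger opening in m; "grip_force": force on a finger pad.
Only numpy, scipy, OpenCV 4.12 (cv2) and the standard library are available. Lean on these libraries where they do the work, as an engineer would, in place of code of your own. Each camera call takes 0.05 s, during which the arm holds its last target. There are 200 camera calls.

## Working session

There is one attempt and no reset: what is moved stays moved. The work goes in short steps, Python scripts to look and compute and a tool call to move; the robot and the scene stay as the last step left them, time stands still between calls to the robot, and variables do not carry over. Pictures are saved under pics/ and viewed, at most 10 in all, crops included, and the job is handed in when it is done.

Besides the shell and the picture viewer there is one more tool, called after "Call:" by a JSON object that holds its "op" and its "data". servo_tool: Moves the arm, as the interface text tells. Its arguments: {"type":"object","properties":{"rows":{"type":"array"},"force":{"type":"number"}},"required":["rows"]}

```bash
mkdir -p pics; cat > h.py <<'E'
import numpy as np, cv2
from scipy.spatial.transform import Rotation as R
from station import ctrl, eyes, ticket
def snap(n,save=None):
    s=eyes.snapshot(n)
    s['pixels']=np.array(s['pixels'],dtype=np.uint8)
    if save: cv2.imwrite('pics/'+save,s['pixels'])
    return s
def rot(s):
    o=np.array(s['orientation'],float)
    return R.from_rotvec(o).as_matrix() if o.size==3 else o.reshape(3,3)
def ray(s,u,v):
    d=np.array([(u-s['cx'])/s['fx'],(v-s['cy'])/s['fy']]);p=d.copy()
    for _ in range(20): p=d/(1+s['k1']*(p@p))
    w=rot(s)@np.array([p[0],p[1],1]);return np.array(s['eye']),w
def onz(s,u,v,z):
    e,w=ray(s,u,v);return e+w*(z-e[2])/w[2]
def proj(s,P):
    c=rot(s).T@(np.array(P)-np.array(s['eye']));p=c[:2]/c[2];p=p*(1+s['k1']*(p@p))
    return p*[s['fx'],s['fy']]+[s['cx'],s['cy']]
E
python3 - <<'E'
from h import *
for n in('scene','top'):
    s=snap(n,n+'0.png');print(n,{k:v for k,v in s.items() if k!='pixels'})
print(ctrl.read_state())
E
```

```text
scene {'fx': 465.2082457716773, 'fy': 465.2082457716773, 'cx': 255.37336327949933, 'cy': 193.7178532534798, 'k1': 0.0510850073350911, 'eye': array([ 1.40352524, -0.17221952,  1.43085112]), 'orientation': array([-2.05071613, -1.74865203,  0.46038222])}
top {'fx': 402.41652397576144, 'fy': 402.41652397576144, 'cx': 255.17189523883522, 'cy': 197.81020026007923, 'k1': -0.08080027768429782, 'eye': array([ 0.49282993, -0.00364944,  1.08886192]), 'orientation': array([-2.12745463,  2.19272137, -0.1012146 ])}
{'clock': 0.1, 'q': array([-1.03880632,  0.50176774, -0.42680939,  1.5513433 ,  0.22082424,
        1.13830208, -0.21025787]), 'qd': array([-1.29356985e-03, -8.49779874e-04, -9.28108691e-04, -2.31490738e-03,
        9.02022227e-05, -3.43343531e-04,  5.03795270e-04]), 'joint_torque': array([-1.07776336e-02, -5.67866600e+01, -5.83823740e+00, -2.79913813e+01,
       -6.90067071e-02,  2.40401994e-02,  3.43350428e-05]), 'tcp_pos': array([0.17249694, 0.62605219, 0.23377456]), 'orientation': array([-4.20748320e-01, -3.11300690e+00,  2.73193134e-03]), 'contact_force': array([ 0.89536843,  0.66694485, -0.13715607]), 'moment': array([-0.00882928,  0.02122195, -0.01187265]), 'grip_force': 0.0, 'grip_width': 0.0919029338929938}
```

View pics/scene0.png

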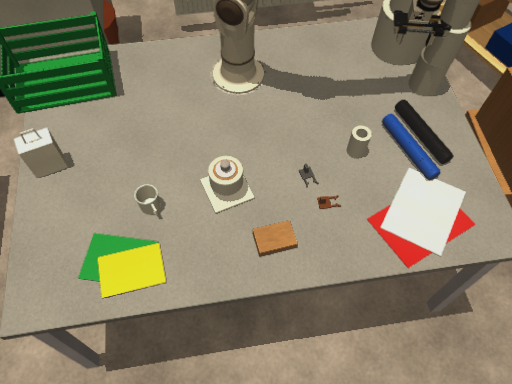

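View pics/top0.png

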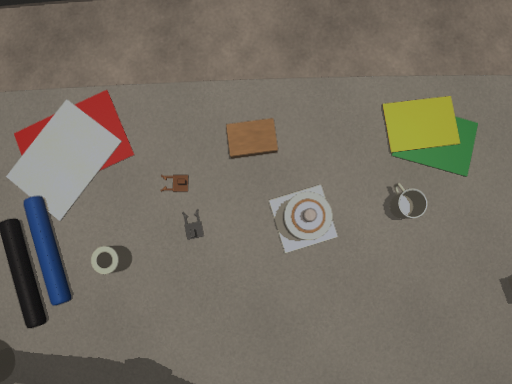

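The scene picture shows the steel clip at (308,175), the copper decoy at (328,202), the stand at (227,185), the film roll at (359,142), the mug at (148,198) and the carton at (275,238). The top picture shows the clip at (193,225) with its mouth up, the stand at (305,218), and the mug, roll and carton clear of both. Next I'll enlarge the clip and stand.

```bash
python3 - <<'E'
from h import *
t=cv2.imread('pics/top0.png');s=cv2.imread('pics/scene0.png')
f=lambda im,u,v,w,h,k:cv2.resize(im[v:v+h,u:u+w],None,fx=k,fy=k,interpolation=cv2.INTER_CUBIC)
a=f(t,170,200,40,50,8);b=f(t,262,178,80,80,5);c=f(s,290,155,40,50,8);d=f(s,190,140,80,80,5)
o=np.zeros((800,800,3),np.uint8)
o[:400,:320]=a;o[:400,320:720]=b;o[400:,:320]=c;o[400:,320:720]=d
cv2.imwrite('pics/z.png',cv2.resize(o,(600,600)))
q=cv2.cvtColor(t,cv2.COLOR_BGR2HSV)
for n,im,(u,v,w,h) in(('top',t,(175,203,32,40)),('scene',s,(295,158,30,32))):
    g=im[v:v+h,u:u+w].max(2);print(n,'\n'.join(''.join('%4d'%x for x in r) for r in g[::1])) if n=='top' else 0
S=snap('top');print(onz(S,193,225,0),onz(S,305,218,.15))
E
```

```text
top  124 126 125 124 121 122 126 126 127 125 124 124 121 121 124 127 125 122 120 122 124 125 125 126 126 126 123 122 122 122 124 124
 126 125 125 123 122 121 123 123 125 125 123 122 121 123 123 126 123 121 121 122 124 124 124 126 125 126 123 122 122 121 123 125
 125 124 124 122 122 121 120 119 124 125 123 121 121 123 122 122 122 123 123 123 124 125 124 125 125 125 125 123 123 121 122 124
 124 124 123 123 124 121 120 121 124 124 124 123 123 123 121 122 124 124 124 123 124 125 124 124 122 124 126 125 124 124 123 124
 123 123 124 123 125 123 122 123 123 124 125 123 124 124 122 124 126 125 125 122 123 125 124 124 122 123 125 125 125 126 125 124
 119 120 123 124 124 126 125 123 122 123 124 126 126 124 125 125 123 123 123 122 123 123 117 122 125 124 124 124 125 125 125 123
 121 122 123 123 124 127 125 124 124 126 125 126 125 122 125 126 123 121 122 125 124 111  89  97 125 126 125 122 122 123 124 123
 123 125 124 123 124 125 123 121 123 125 127 125 125 122 124 126 124 123 123 124 120  87  75  85 123 127 124 121 123 123 123 123
 124 124 125 124 123 124 123 120 110 125 127 126 125 123 123 125
[... 3436 characters left out ...]
123 119 117 121 124 123 122 119  75  77  80  76  74  83  78  95 115 114 114 115 125 124 122 122 121 123 122 123
 119 120 121 123 123 121 119 120 123 122 122 121  97  83  80 113 114 116 114 117 122 123 123 125 125 123 121 119 120 121 121 123
 119 120 120 121 122 122 120 120 121 119 119 120 116 113 114 118 117 116 119 120 121 121 122 124 124 121 122 121 120 119 121 124
 120 120 118 117 119 119 120 120 118 117 118 121 118 116 117 119 118 118 120 121 121 120 121 121 124 122 123 122 121 121 121 122
 120 118 118 117 117 118 121 121 120 120 120 122 120 118 117 120 118 120 121 122 122 119 120 121 122 121 121 121 123 123 123 121
[0.54074659 0.17981479 0.        ] [ 0.54264769 -0.10762051  0.15      ]
```

View pics/z.png

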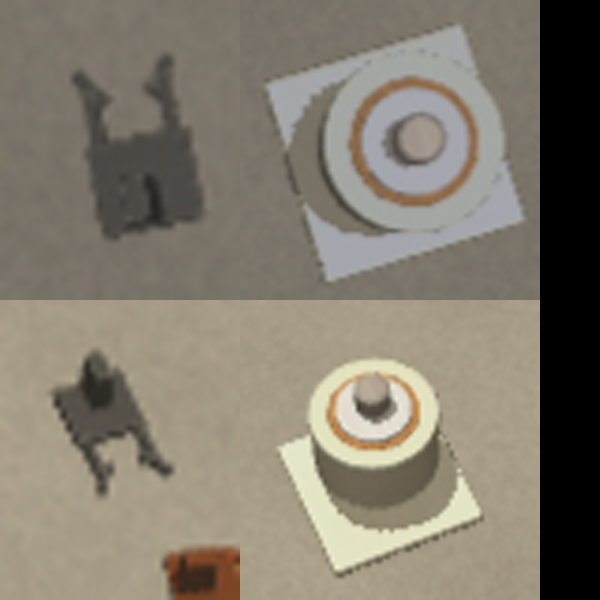

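The enlargement shows the clip's full outline, the foot's four corners and the head, about (317,214) in the top view. Now to measure them.

```bash
python3 - <<'E'
from h import *
S=snap('top');C=snap('scene')
g=S['pixels'].max(2);m=np.zeros_like(g);m[203:243,175:207]=(g[203:243,175:207]<102)
n,l,st,_=cv2.connectedComponentsWithStats(m);k=1+st[1:,4].argmax();v,u=np.where(l==k)
P=np.array([onz(S,a,b,.005)[:2] for a,b in zip(u,v)])*1000
r=cv2.minAreaRect(P.astype(np.float32));print('clip rect',r,cv2.boxPoints(r).round(1).tolist())
# foot: bright low-sat
hsv=cv2.cvtColor(S['pixels'],cv2.COLOR_BGR2HSV);print('vals foot',hsv[188,330],hsv[190,322],hsv[245,285],'roll',hsv[215,275])
def circ(m,o):
    cs,_=cv2.findContours(m,cv2.RETR_EXTERNAL,cv2.CHAIN_APPROX_NONE);c=max(cs,key=cv2.contourArea);return cv2.fitEllipse(c+np.array(o))
# orange ring in both
def ring(I,u,v,w):
    h=cv2.cvtColor(I['pixels'],cv2.COLOR_BGR2HSV)[v:v+w,u:u+w]
    m=((h[...,0]<16)&(h[...,1]>90)).astype(np.uint8);return circ(m,(u,v))
print('ring',ring(S,262,178,80),ring(C,190,140,80))
def head(I,u,v,w):
    h=cv2.cvtColor(I['pixels'],cv2.COLOR_BGR2HSV)[v:v+w,u:u+w];print('head hsv',h[w//2,w//2]);
    return h
print(head(S,300,204,22)[:,:,1]);print(head(C,214,155,22)[:,:,1]);print(head(C,214,155,22)[:,:,2])
b=((hsv[...,2]>150)&(hsv[...,1]<45)).astype(np.uint8);b[:178]=0;b[258:]=0;b[:,:262]=0;b[:,342:]=0
v,u=np.where(b);Q=np.array([onz(S,a,c,.012)[:2] for a,c in zip(u,v)])*1000
hull=cv2.convexHull(Q.astype(np.float32));print('foot',cv2.minAreaRect(hull))
E
```

```text
clip rect ((543.3421020507812, 180.05075073242188), (75.71038055419922, 47.86260986328125), 10.373950004577637) [[501.79998779296875, 196.8000030517578], [510.3999938964844, 149.6999969482422], [584.9000244140625, 163.3000030517578], [576.2999877929688, 210.39999389648438]]
vals foot [ 18  35 124] [ 23   7 155] [110  13 173] roll [ 30   2 151]
ring ((307.9071350097656, 215.5918731689453), (32.326759338378906, 32.88589096069336), 144.9272003173828) ((225.06202697753906, 168.9898681640625), (19.21499252319336, 22.22279930114746), 83.99614715576172)
head hsv [ 14  30 163]
[[  7   9  13  13  12  13  12  12  12  13  12  12  13  12  12   9   5  41
  110 121  80  24]
 [ 13  12  12  13  13  12  12  13  12  12  12  12  13  12  12  12  12   6
   37 107 118  70]
 [ 12  12  12  12  12  13  13  13  12  13  13  13  12  12  13  12  12  12
    5  37 108 111]
 [ 12  13  13  13  12  12  13  12  12  11   6   9  13  12  13  12  12  12
   12   6  64 125]
 [ 13  13  12  12  12  12   9   2   6  10  16  10   2   3  11  13  13  12
   12   9  21  89]
 [ 12  13  13  13  11   2  12  26  32  31  32  31  26  18  
[... 5070 characters left out ...]
19 138 155 217
  228 228 225 199]
 [195 187 227 227 228 227 227 226 206 132 117 104 109 134 139 155 217 227
  227 227 221 154]
 [195 188 191 227 227 228 227 227 226 215 207 136 135 156 216 217 228 228
  227 225 200 164]
 [176 188 162 227 228 228 227 228 227 228 226 215 215 218 227 228 228 228
  225 198 136 188]
 [203 190 181 176 227 228 228 227 227 228 227 227 227 228 227 227 227 227
  222 154 177 191]
 [220 178 191 179 156 210 227 228 227 227 227 227 227 228 227 227 223 178
  148 182 186 171]
 [227 215 179 189 176 164 170 210 227 228 228 228 228 227 224 179 145 156
  185 186 169 218]]
foot ((550.63623046875, -119.89321899414062), (147.07167053222656, 151.92771911621094), 15.297863006591797)
```

```bash
python3 - <<'E'
from h import *
S=snap('top');C=snap('scene')
def tri(a,b):
    (e1,w1),(e2,w2)=ray(S,*a),ray(C,*b)
    A=np.stack([w1,-w2],1);t=np.linalg.lstsq(A,e2-e1,rcond=None)[0]
    p,q=e1+w1*t[0],e2+w2*t[1];return ((p+q)/2).round(4),(p-q).round(4)
print('head top',tri((309.5,215.2),(225,163)));print('ring',tri((307.9,215.6),(225.06,169)))
for z in(.112,.124,.136):print(z,onz(S,307.9,215.6,z)[:2],onz(C,225.06,169,z)[:2])
# clip cross-check in scene: predicted projections of tab top and yoke corners
o=np.array([.5586,.1828,0]);Rz=R.from_euler('z',10.4,degrees=True)
for p in([-.041,0,.039],[-.053,.023,.006],[-.053,-.023,.006],[.022,.02,.006],[.022,-.02,.006]):
    P=o+Rz.apply(p);print(p,proj(S,P).round(1),proj(C,P).round(1))
g=C['pixels'].max(2)[158:190,296:322];print('\n'.join(''.join('%4d'%x for x in r) for r in g))
E
```

```text
head top (array([ 0.5477, -0.1176,  0.1658]), array([ 0.0005,  0.0023, -0.0003]))
ring (array([ 0.5487, -0.1185,  0.1318]), array([ 0.0008,  0.0035, -0.0004]))
0.112 [ 0.55027289 -0.11911863] [ 0.53516351 -0.11947061]
0.124 [ 0.54956725 -0.11770018] [ 0.54306459 -0.11995056]
0.136 [ 0.5488616  -0.11628173] [ 0.55096566 -0.12043052]
[-0.041, 0, 0.039] [192.3 233. ] [306.8 165.7]
[-0.053, 0.023, 0.006] [186.9 239.4] [310.4 166.4]
[-0.053, -0.023, 0.006] [203.6 235.8] [298.8 169.9]
[0.022, 0.02, 0.006] [182.7 211.9] [317.8 183.1]
[0.022, -0.02, 0.006] [197.1 208.9] [307.5 186.2]
 166 165 166 162 163 165 166 165 167 167 166 167 163 163 163 162 163 163 165 164 162 162 163 162 160 162
 161 162 162 165 167 163 163 162 167 167 162 163 164 161 162 163 165 162 165 167 163 164 165 163 165 163
 162 164 163 167 166 165 163 162 164 167 162 159 162 161 163 166 167 163 165 163 164 164 166 167 166 165
 164 167 166 163 163 164 164 164 163 163 161 163 164 160 163 166 166 166 166 161 160 163 164 164 167 169
 164 163 162 163 161 162 162 163 163 165 163 165 164 161 166 169 167 165 163 162 163 166 166 169 
[... 2142 characters left out ...]
62  92  81  97  87 165 167 165 167 158 160 150  91  65  96 167 165 168
 173 171 170 169 173 172 172 169 166 153  66  93 138 168 168 168 168 166 171 171 156 123 153 167 168 168
 172 173 169 169 175 172 170 169 167 164 100  96 167 169 168 169 169 169 170 171 171 162 166 168 170 168
 169 167 170 172 172 172 171 167 169 163  87  85 171 170 167 169 170 169 170 171 169 167 166 168 170 168
 166 169 168 167 168 170 167 167 169 167 123 126 168 166 167 170 170 168 170 169 168 168 168 165 167 168
 166 171 171 164 166 171 170 168 169 167 160 162 168 168 170 169 166 165 166 167 167 168 168 163 164 166
 168 171 171 170 168 169 168 169 169 170 168 167 168 168 167 166 168 169 168 165 168 170 170 170 168 165
```

Call:
{"op": "servo_tool", "data": {"rows": [[[60,60,-60,0,0.15],[60,60,-60,0,0.15],[60,60,-60,0,0.15],[60,60,-60,0,0],[60,60,-60,0,0],[60,46,-60,0,0],[60,0,-60,-20,0],[60,0,-31,-20,0],[60,0,0,0,0]]], "force": 40}}

```text
clock: 1.48
tcp_pos: [0.4312, 0.2618, 0.1936]
orientation: [0.276, -3.127, 0.005]
contact_force: [0.1, 0.4, 0.4]
grip_width: 0.0599
grip_force: 0.0
```

Call:
{"op": "servo_tool", "data": {"rows": [[[60,20,-20,-15,0.005],[60,20,-20,-20,0],[60,20,-20,-25,0],[60,20,-20,-25,0],[60,7,-7,-25,0],[60,0,0,-10,0],[60,0,0,0,0]]]}}

```text
clock: 2.35
tcp_pos: [0.5179, 0.1805, 0.0748]
orientation: [0.295, -3.127, -0.001]
contact_force: [-1.0, 0.2, -0.3]
grip_width: 0.0598
grip_force: 0.0
```

```bash
python3 - <<'E'
from h import *
C=snap('scene');cv2.imwrite('pics/c1.png',cv2.resize(C['pixels'][125:205,260:360],None,fx=6,fy=6,interpolation=cv2.INTER_CUBIC))
print(ctrl.read_state()['tcp_pos'])
E
```

```text
[0.51839962 0.1805857  0.075542  ]
```

View pics/c1.png

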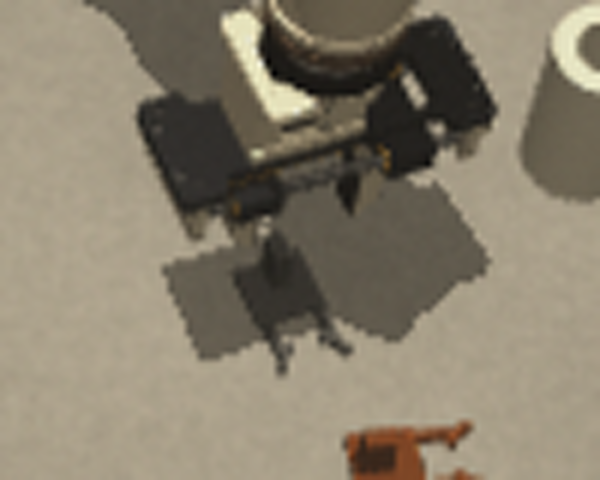

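The open gripper is above the clip, which is at crop (280,285), and the fingers straddle the tab. Going down.

Call:
{"op": "servo_tool", "data": {"rows": [[[40,0,-3,-12,0],[40,0,-2,-15,0],[40,0,0,-15,0],[40,0,0,-10,0],[40,0,0,-5,0],[40,0,0,0,0]]]}}

```text
clock: 3.15
tcp_pos: [0.5183, 0.1739, 0.0175]
orientation: [0.292, -3.127, 0.0]
contact_force: [-0.7, 0.6, 0.1]
grip_width: 0.0396
grip_force: 0.0
```

Call:
{"op": "servo_tool", "data": {"rows": [[[25,0,0,0,0],[14,0,0,0,0],[5,0,0,0,0],[5,0,0,0,0],[5,0,0,0,0],[5,0,0,0,0]]], "force": 40}}

```text
clock: 3.9
tcp_pos: [0.5188, 0.1738, 0.0182]
orientation: [-0.292, 3.128, 0.0]
contact_force: [-0.4, -0.6, 5.1]
grip_width: 0.0118
grip_force: 40.0
```

```bash
python3 -c "
from h import *
s=ctrl.read_state();print(s['tcp_pos'],s['contact_force'],s['moment'],s['grip_width'],s['grip_force'])"
```

```text
[0.51875192 0.1738449  0.01824473] [-0.3628313  -0.63428548  5.14096557] [-0.02654444  0.10763833 -0.0059617 ] 0.011807896024326879 39.999650716781616
```

Call:
{"op": "servo_tool", "data": {"rows": [[[5,0,0,15,0],[5,0,0,25,0],[5,-5,-10,30,-0.03],[5,-5,-20,30,-0.04],[5,-5,-25,30,-0.04],[5,-5,-25,30,-0.04],[5,-5,-25,22,-0.036],[5,-5,-25,0,0],[5,-5,-25,0,0],[5,-5,-25,0,0],[5,-5,-25,0,0],[5,0,0,0,0]]]}}

```text
clock: 5.4
tcp_pos: [0.4729, -0.0332, 0.2004]
orientation: [-0.005, -3.141, 0.001]
contact_force: [-0.3, -0.7, -1.7]
grip_width: 0.0117
grip_force: 40.0
```

Call:
{"op": "servo_tool", "data": {"rows": [[[5,-5,-22,0,0],[5,-5,-22,0,0],[5,-5,-22,0,0],[5,-2,-18,0,0],[5,0,0,0,0],[5,0,0,0,0]]]}}

```text
clock: 6.15
tcp_pos: [0.4569, -0.1137, 0.2001]
orientation: [-0.003, 3.141, 0.001]
contact_force: [0.0, -0.2, -0.5]
grip_width: 0.0118
grip_force: 40.0
```

```bash
python3 - <<'E'
from h import *
s=ctrl.read_state();print(s['clock'],s['tcp_pos'],s['orientation'],s['contact_force'],s['moment'],s['grip_width'],s['q'])
C=snap('scene');T=snap('top')
f=lambda im,u,v:cv2.resize(im[v:v+80,u:u+90],None,fx=4,fy=4,interpolation=cv2.INTER_CUBIC)
cv2.imwrite('pics/c2.png',np.hstack([f(C['pixels'],180,120),f(T['pixels'],255,178)]))
E
```

```text
6.15 [ 0.45689936 -0.11367076  0.20011805] [-2.59907065e-03  3.14136375e+00  1.18688942e-03] [ 0.01367655 -0.150078   -0.54415367] [0.05727791 0.01339229 0.02299966] 0.011774942507564903 [ 0.34654456  0.19888722 -0.17771845  2.02838372  0.04300592  0.91772653
  1.71857084]
```

View pics/c2.png

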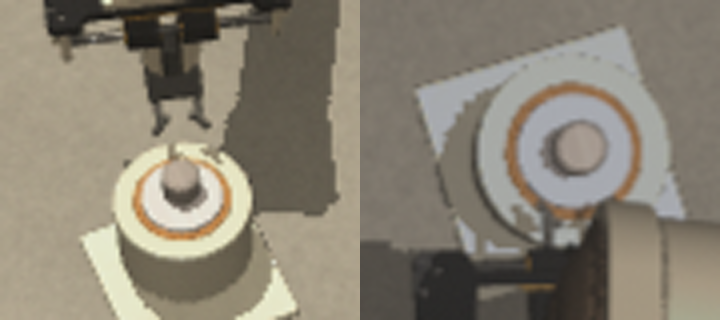

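The clip is held level behind the spindle, with its tips at scene px (219.5,152.5) and (231.7,151.3) and the head at (225,164). I'll check the lateral alignment against the head in the same view.

```bash
python3 - <<'E'
from h import *
C=snap('scene')
for y in(-.1337,-.0937): print(proj(C,[.5199,y,.185]))
for u,v in((219.5,152.5),(231.7,151.3)): print(onz(C,u,v,.185))
print('head',onz(C,225,163,.166))
g=C['pixels'].max(2)[140:160,212:240];print('\n'.join(''.join('%4d'%x for x in r) for r in g))
E
```

```text
[219.10540328 153.3710633 ]
[231.27572466 151.83926233]
[ 0.51665676 -0.13200383  0.185     ]
[ 0.51797797 -0.09203782  0.185     ]
head [ 0.54744697 -0.11880325  0.166     ]
 170 170 169 159  88  54  54  54  54  54  53  53  52  54  54  54  54  64 117 167 167 168 169 168 170 170 168 160
 168 169 168 160 111  55  54  53  54  54  55  53  55  55  54  53  53  58 102 170 169 169 169 168 171 171 169 159
 168 168 169 168 151  54  53  55  54  54  54  55  55  55  55  53  54  53  85 171 169 173 172 170 172 169 169 160
 168 170 173 170 158  57  53  54  54  54  55  55  56  53  52  49  50  53  77 169 168 169 172 174 169 168 162 111
 170 170 170 170 158  73  53  54  47  45  50  72  92  92  94 118  96  61 112 168 169 169 171 172 171 169 167 151
 171 169 169 169 163 116  49  78 157 157 157 158 162 160 160 160 107  86 131 169 170 169 169 170 171 169 163 112
 169 169 170 170 170 157 111  94 158 170 171 171 173 169 171 168 123  90 119 170 170 168 170 168 169 166 160  97
 166 170 169 169 172 165 120  94 139 172 171 171 173 171 168 152 129  90 103 168 168 168 169 170 171 161 110  97
 168 172 171 172 172 
[... 634 characters left out ...]
69 163  98  97  99  97
 166 167 169 171 171 168 157 159 170 169 170 171 172 169 167 167 165 168 169 171 173 170 170 162  97  98  98  96
 170 169 169 170 171 168 168 173 172 171 168 164 183 190 192 179 176 168 169 171 169 170 172 161  97  97  97  97
 169 170 168 171 169 165 170 190 200 203 154 163 224 225 226 224 223 222 221 204 161 166 163 113  96  96  97  97
 170 171 170 171 172 197 223 226 226 221 148 165 229 229 229 230 230 225 170 163 149 153 143  98  97  97  97  98
 170 170 172 198 223 227 229 230 230 223 147 151 170 182 229 230 229 229 212 147 147 161 218 209 148  98  97  96
 170 173 202 227 230 229 230 230 229 224 140 134 150 198 184 221 226 226 228 219 213 152 182 228 217 178  98  97
```

Call:
{"op": "servo_tool", "data": {"rows": [[[5,5,-3,-10,0],[5,5,-2.7,-10,0],[5,4.5,0,-8,0],[5,0,0,-5,0],[5,0,0,-2,0],[5,0,0,0,0],[5,0,0,0,0],[5,0,0,0,0]]]}}

```text
clock: 7.3
tcp_pos: [0.4712, -0.1209, 0.1653]
orientation: [-0.0, 3.141, -0.0]
contact_force: [-0.9, 0.5, -0.9]
grip_width: 0.0117
grip_force: 40.0
```

Call:
{"op": "servo_tool", "data": {"rows": [[[5,0,0,-2,0],[5,0,0,-1,0],[5,0,0,-1,0],[5,0,0,0,0]]]}}

```text
clock: 7.8
tcp_pos: [0.471, -0.1209, 0.1608]
orientation: [0.0, -3.141, -0.0]
contact_force: [1.3, 0.6, -1.7]
grip_width: 0.012
grip_force: 40.0
```

Call:
{"op": "servo_tool", "data": {"rows": [[[5,0,0,-1,0],[5,0,0,-1,0],[5,0,0,-1,0],[5,0,0,-1,0],[5,0,0,0,0]]]}}

```text
clock: 8.43
tcp_pos: [0.471, -0.1209, 0.1569]
orientation: [0.0, -3.141, -0.0]
contact_force: [-0.4, -0.7, -1.5]
grip_width: 0.0121
grip_force: 40.0
```

Call:
{"op": "servo_tool", "data": {"rows": [[[5,0,0,-1,0],[5,0,0,-1,0],[5,0,0,0,0]]]}}

```text
clock: 8.8
tcp_pos: [0.471, -0.1209, 0.1549]
orientation: [0.0, -3.141, -0.0]
contact_force: [-0.2, -0.0, -1.1]
grip_width: 0.0117
grip_force: 40.0
```

Underside at about 0.1367 and no contact yet.

Call:
{"op": "servo_tool", "data": {"rows": [[[5,0,0,-1,0],[5,0,0,-1,0],[5,0,0,0,0]]]}}

```text
clock: 9.18
tcp_pos: [0.4716, -0.121, 0.1536]
orientation: [-0.0, 3.141, -0.0]
contact_force: [-1.3, -0.2, 3.5]
grip_width: 0.0114
grip_force: 40.0
```

Call:
{"op": "servo_tool", "data": {"rows": [[[5,0,0,-1,0],[5,0,0,0,0]]]}}

```text
clock: 9.43
tcp_pos: [0.4719, -0.1211, 0.1531]
orientation: [-0.0, 3.14, -0.001]
contact_force: [-2.6, -0.5, 8.4]
grip_width: 0.012
grip_force: 40.0
```

Call:
{"op": "servo_tool", "data": {"rows": [[[5,0,0,-1,0],[5,0,0,0,0]]]}}

```text
clock: 9.68
tcp_pos: [0.4721, -0.1212, 0.1523]
orientation: [-0.0, 3.139, -0.001]
contact_force: [-2.9, 0.3, 10.3]
grip_width: 0.0117
grip_force: 40.0
```

Call:
{"op": "servo_tool", "data": {"rows": [[[5,0,0,2,0],[5,0,0,1.5,0],[5,0,0,0,0]]]}}

```text
clock: 10.05
tcp_pos: [0.4708, -0.1209, 0.1542]
orientation: [0.0, -3.141, -0.0]
contact_force: [-0.5, 0.9, -0.6]
grip_width: 0.0117
grip_force: 40.0
```

```bash
python3 - <<'E'
from h import *
s=ctrl.read_state();print(s['clock'],s['tcp_pos'],s['orientation'],s['contact_force'],s['moment'])
C=snap('scene')
cv2.imwrite('pics/c3.png',cv2.resize(C['pixels'][135:195,190:260],None,fx=8,fy=8,interpolation=cv2.INTER_CUBIC))
E
```

```text
10.05 [ 0.47080617 -0.12085538  0.15418925] [ 3.44739126e-04 -3.14096918e+00 -2.51036355e-04] [-0.49166417  0.93577211 -0.64942649] [0.04119946 0.00785847 0.00925096]
```

View pics/c3.png

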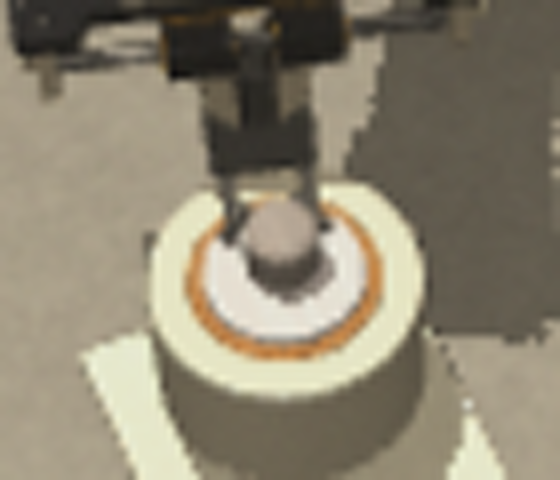

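The tips straddle the head, at crop (230,238) and (325,228), with the head at (282,230). I'll work out the lateral offset.

```bash
python3 - <<'E'
from h import *
C=snap('scene');p=C['pixels']
U=lambda u,v:((u+.5)/8-.5+190,(v+.5)/8-.5+135)
print(onz(C,*U(230,238),.139),onz(C,*U(325,228),.139),'head',onz(C,*U(282,228),.168))
h=cv2.cvtColor(p,cv2.COLOR_BGR2HSV)[135:195,190:260];m=((h[...,0]<16)&(h[...,1]>90)&(np.arange(60)[:,None]>27)).astype(np.uint8)
v,u=np.where(m);print('ring',cv2.fitEllipse(cv2.convexHull(np.stack([u+190,v+135],1).astype(np.int32))))
print(h[22:40,20:45,2])
E
```

```text
[ 0.53099072 -0.14033881  0.139     ] [ 0.5320703  -0.10059444  0.139     ] head [ 0.54895065 -0.11952343  0.168     ]
ring ((224.91476440429688, 169.81895446777344), (18.828134536743164, 23.090574264526367), 89.05296325683594)
[[168 170 169 171 169 168 153 103  84 112 139 137 138 141 142 148 144 121
   89 121 147 148 148 137 113]
 [168 167 170 169 166 155 150 112  90 121 147 148 147 147 147 148 144 115
   87 128 219 218 219 219 216]
 [165 166 169 173 200 221 211 123  88 138 220 217 211 201 193 193 126  96
   91 121 229 229 230 229 229]
 [165 163 174 211 227 229 228 207  86  97 138 171 190 184 186 186 168 137
   92 108 195 194 226 229 230]
 [168 173 213 228 229 229 229 219  93  88  79 138 185 186 186 182 180 173
  141 107 142 198 204 219 229]
 [178 213 228 229 230 229 227 201 107  87  86 172 186 189 188 183 180 181
  171 124 104 170 215 195 193]
 [202 229 230 230 229 227 209 168  88  75 139 179 186 186 190 184 181 180
  175 129  67 144 227 213 187]
 [227 230 229 229 226 199 201 134  64 105 186 176 187 187 190 186 181 180
  170 146 179 219 229 227 207]
 [229 230 229 226 189 198 221 20
[... 318 characters left out ...]
29 229 213  79  80  88  96  88  88  78
   75  84 139 161 229 229 227]
 [229 229 226 188 199 217 230 229 230 229 221 103  82  83  82  80  79  78
   82 120 143 162 229 230 227]
 [229 229 226 180 203 217 229 230 229 229 228 207 117  93  81  81  78  84
  120 140 158 221 230 229 228]
 [229 230 225 181 198 189 229 229 230 229 229 228 210 134 116 106 110 136
  142 157 220 229 229 230 224]
 [229 230 227 191 198 193 194 230 229 229 229 229 228 219 209 138 138 158
  219 221 229 229 230 228 203]
 [230 229 229 219 179 191 163 230 230 229 230 229 229 229 228 219 219 220
  229 230 229 229 228 200 139]
 [230 229 230 227 206 193 184 179 230 230 229 229 229 230 229 229 229 230
  229 230 229 230 224 156 179]]
```

Call:
{"op": "servo_tool", "data": {"rows": [[[5,3,1,0,0],[5,4,0,0,0],[5,4,0,0,0],[5,2,0,0,0],[5,0,0,0,0]]]}}

```text
clock: 10.78
tcp_pos: [0.4843, -0.1199, 0.1544]
orientation: [0.001, -3.142, -0.0]
contact_force: [-0.8, 1.1, -1.3]
grip_width: 0.0119
grip_force: 40.0
```

Call:
{"op": "servo_tool", "data": {"rows": [[[5,1,0,0,0],[5,1,0,0,0],[5,1,0,0,0],[5,0,0,0,0]]]}}

```text
clock: 11.28
tcp_pos: [0.4871, -0.1199, 0.1545]
orientation: [0.0, -3.142, -0.0]
contact_force: [-0.4, 0.5, -0.9]
grip_width: 0.0118
grip_force: 40.0
```

Call:
{"op": "servo_tool", "data": {"rows": [[[5,1,0,0,0],[5,1,0,0,0],[5,0,0,0,0]]]}}

```text
clock: 11.65
tcp_pos: [0.4892, -0.1199, 0.1545]
orientation: [-0.001, 3.142, 0.0]
contact_force: [0.1, 0.1, -0.7]
grip_width: 0.0118
grip_force: 40.0
```

Call:
{"op": "servo_tool", "data": {"rows": [[[5,1,0,0,0],[5,1,0,0,0],[5,0,0,0,0]]]}}

```text
clock: 12.02
tcp_pos: [0.4912, -0.1199, 0.1545]
orientation: [-0.0, 3.142, 0.0]
contact_force: [1.3, -0.0, -1.0]
grip_width: 0.0116
grip_force: 40.0
```

Call:
{"op": "servo_tool", "data": {"rows": [[[5,1,0,0,0],[5,1,0,0,0],[5,0,0,0,0]]]}}

```text
clock: 12.4
tcp_pos: [0.4926, -0.1197, 0.1542]
orientation: [0.001, -3.14, -0.0]
contact_force: [-1.7, 0.8, -1.5]
grip_width: 0.0121
grip_force: 40.0
```

Call:
{"op": "servo_tool", "data": {"rows": [[[5,1,0,0,0],[5,0,0,0,0]]]}}

```text
clock: 12.65
tcp_pos: [0.4932, -0.1197, 0.154]
orientation: [0.0, -3.14, -0.001]
contact_force: [-4.0, 1.3, -1.6]
grip_width: 0.0114
grip_force: 40.0
```

Call:
{"op": "servo_tool", "data": {"rows": [[[5,1,0,0,0],[5,0,0,0,0]]]}}

```text
clock: 12.9
tcp_pos: [0.4942, -0.1198, 0.154]
orientation: [0.0, -3.14, -0.0]
contact_force: [-5.2, -0.1, -2.8]
grip_width: 0.0117
grip_force: 40.0
```

Call:
{"op": "servo_tool", "data": {"rows": [[[5,1,0,0,0],[5,0,0,0,0]]]}}

```text
clock: 13.15
tcp_pos: [0.4952, -0.1198, 0.154]
orientation: [0.0, -3.14, -0.0]
contact_force: [-5.0, 1.7, -2.0]
grip_width: 0.0116
grip_force: 40.0
```

Call:
{"op": "servo_tool", "data": {"rows": [[[5,1,0,0,0],[5,0,0,0,0]]]}}

```text
clock: 13.4
tcp_pos: [0.4961, -0.1198, 0.154]
orientation: [0.0, -3.139, -0.001]
contact_force: [-4.6, 0.5, -2.4]
grip_width: 0.0117
grip_force: 40.0
```

Call:
{"op": "servo_tool", "data": {"rows": [[[5,1,0,0,0],[5,1,0,0,0],[5,0,0,0,0]]]}}

```text
clock: 13.78
tcp_pos: [0.4985, -0.1198, 0.1541]
orientation: [0.0, -3.14, -0.0]
contact_force: [-4.6, 0.6, -2.2]
grip_width: 0.0119
grip_force: 40.0
```

Call:
{"op": "servo_tool", "data": {"rows": [[[5,1,0,0,0],[5,1,0,0,0],[5,0,0,0,0]]]}}

```text
clock: 14.15
tcp_pos: [0.5027, -0.1198, 0.1551]
orientation: [-0.001, 3.138, -0.0]
contact_force: [-0.1, 2.2, -2.6]
grip_width: 0.0121
grip_force: 40.0
```

Call:
{"op": "servo_tool", "data": {"rows": [[[5,1,0,0,0],[5,1,0,0,0],[5,0,0,0,0]]]}}

```text
clock: 14.52
tcp_pos: [0.5042, -0.1199, 0.1548]
orientation: [-0.001, 3.14, -0.0]
contact_force: [1.3, 1.8, -1.2]
grip_width: 0.0113
grip_force: 40.0
```

Force fell after the peak, so the jaws are snapping in. I'll continue until the yoke meets the neck.

Call:
{"op": "servo_tool", "data": {"rows": [[[5,1,0,0,0],[5,1,0,0,0],[5,0,0,0,0]]]}}

```text
clock: 14.9
tcp_pos: [0.5056, -0.1198, 0.1546]
orientation: [-0.001, 3.141, 0.0]
contact_force: [1.4, 2.1, -1.2]
grip_width: 0.0117
grip_force: 40.0
```

Call:
{"op": "servo_tool", "data": {"rows": [[[5,1,0,0,0],[5,0,0,0,0]]]}}

```text
clock: 15.15
tcp_pos: [0.5064, -0.1199, 0.1545]
orientation: [-0.0, 3.141, -0.0]
contact_force: [2.4, 1.1, -1.7]
grip_width: 0.0118
grip_force: 40.0
```

Call:
{"op": "servo_tool", "data": {"rows": [[[5,1,0,0,0],[5,0,0,0,0]]]}}

```text
clock: 15.4
tcp_pos: [0.5072, -0.1199, 0.1545]
orientation: [-0.0, 3.141, 0.0]
contact_force: [0.7, 1.4, -1.5]
grip_width: 0.0119
grip_force: 40.0
```

Call:
{"op": "servo_tool", "data": {"rows": [[[5,1,0,0,0],[5,0,0,0,0]]]}}

```text
clock: 15.65
tcp_pos: [0.5081, -0.1198, 0.1544]
orientation: [0.0, -3.141, -0.0]
contact_force: [1.2, 0.9, -0.7]
grip_width: 0.0123
grip_force: 40.0
```

Call:
{"op": "servo_tool", "data": {"rows": [[[5,1,0,0,0],[5,0,0,0,0]]]}}

```text
clock: 15.9
tcp_pos: [0.509, -0.1201, 0.1544]
orientation: [0.0, -3.141, 0.0]
contact_force: [1.3, 1.1, -0.7]
grip_width: 0.0117
grip_force: 40.0
```

Call:
{"op": "servo_tool", "data": {"rows": [[[5,1,0,0,0],[5,0,0,0,0]]]}}

```text
clock: 16.15
tcp_pos: [0.5093, -0.1201, 0.1543]
orientation: [-0.0, -3.14, 0.0]
contact_force: [-2.2, 0.7, -0.3]
grip_width: 0.0118
grip_force: 40.0
```

Yoke contact. Press up to about 12 N.

Call:
{"op": "servo_tool", "data": {"rows": [[[5,1,0,0,0],[5,0,0,0,0]]]}}

```text
clock: 16.4
tcp_pos: [0.5095, -0.1201, 0.1541]
orientation: [-0.0, -3.138, -0.0]
contact_force: [-6.0, 0.6, 2.2]
grip_width: 0.0117
grip_force: 40.0
```

Call:
{"op": "servo_tool", "data": {"rows": [[[5,1,0,0,0],[5,0,0,0,0]]]}}

```text
clock: 16.65
tcp_pos: [0.5096, -0.1202, 0.1538]
orientation: [-0.001, -3.137, -0.0]
contact_force: [-7.1, 0.5, 1.9]
grip_width: 0.012
grip_force: 40.0
```

Call:
{"op": "servo_tool", "data": {"rows": [[[5,1,0,0,0],[5,0,0,0,0]]]}}

```text
clock: 16.9
tcp_pos: [0.5097, -0.1202, 0.1536]
orientation: [-0.001, -3.135, -0.0]
contact_force: [-8.7, -0.1, 3.4]
grip_width: 0.0117
grip_force: 40.0
```

Call:
{"op": "servo_tool", "data": {"rows": [[[5,-1.5,0,0,0],[5,-1.5,0,-0.5,0],[5,0,0,-0.5,0],[5,0,0,0,0]]]}}

```text
clock: 17.4
tcp_pos: [0.5095, -0.1201, 0.1535]
orientation: [-0.0, -3.14, 0.0]
contact_force: [-6.1, -0.4, 2.8]
grip_width: 0.0115
grip_force: 40.0
```

Call:
{"op": "servo_tool", "data": {"rows": [[[14,0,0,0,0],[20,0,0,0,0],[32,0,0,0,0],[40,0,0,0,0],[40,0,0,0,0]]]}}

```text
clock: 18.02
tcp_pos: [0.5102, -0.1199, 0.1535]
orientation: [-0.0, 3.141, -0.0]
contact_force: [-0.1, -0.1, 0.9]
grip_width: 0.0394
grip_force: 0.0
```

Call:
{"op": "servo_tool", "data": {"rows": [[[40,0,0,5,0],[40,0,0,15,0],[40,0,0,25,0],[40,-10,0,30,0],[40,-25,0,30,0],[40,-25,20,25,0],[40,-25,25,0,0],[40,-10,25,0,0],[40,0,30,0,0],[40,0,30,0,0],[40,0,0,0,0],[40,0,0,0,0]]]}}

```text
clock: 19.52
tcp_pos: [0.4153, 0.0095, 0.2842]
orientation: [-0.0, 3.141, -0.001]
contact_force: [0.6, -0.8, -0.0]
grip_width: 0.0398
grip_force: 0.0
```

```bash
python3 - <<'E'
from h import *
s=ctrl.read_state();print(s['clock'],s['tcp_pos'],s['contact_force'])
C=snap('scene');T=snap('top')
f=lambda im,u,v,k:cv2.resize(im[v:v+60,u:u+60],None,fx=k,fy=k,interpolation=cv2.INTER_CUBIC)
cv2.imwrite('pics/c4.png',np.hstack([f(C['pixels'],195,135,6),f(T['pixels'],278,188,6)]))
# expected clip landmarks if home
for n,I in(('scene',C),('top',T)):
  for p in([.549-.053,-.12+.023,.141],[.549-.053,-.12-.023,.141],[.549-.041,-.12,.174],[.549+.022,-.1,.141],[.549+.022,-.14,.141]): print(n,proj(I,p).round(1))
E
```

```text
19.525 [0.4152704  0.00949768 0.28415113] [ 0.61960059 -0.75806405 -0.03061321]
scene [229.8 153.8]
scene [216.2 155.5]
scene [223.  151.9]
scene [231.9 172.4]
scene [219.9 174. ]
top [300.9 238.2]
top [320.5 237.6]
top [312.2 232.5]
top [300.9 206.3]
top [317.8 205.8]
```

View pics/c4.png

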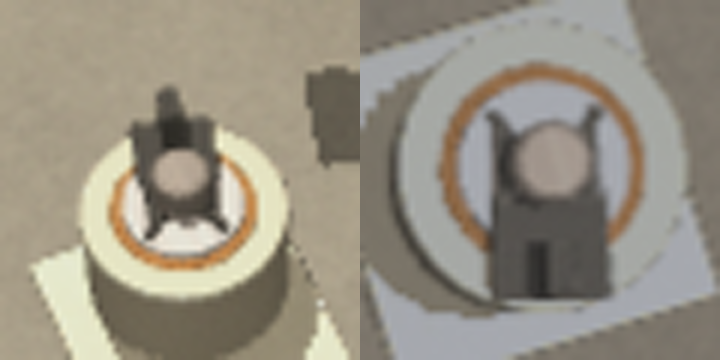

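The clip surrounds the neck with its jaws past the head and lies level. Its tail is at top px (300–320, 237.5), which matches the predicted home position of 238, and the gripper is clear. Handing in.

```bash
python3 -c "
from h import *
print(ticket.job_done())"
```

```text
the job is handed in; nothing more can be done
None
```

The steel clip snapped home in the spindle's groove and looks level in the last pictures; peak measured wrist force was about 10 N, the gripper let go and is clear, no bystander was touched, and the job was handed in at about 20 s, with no verdict returned.

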